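# Roll the trolley over the rocker by its press rail

### The arm

A 6-joint arm with a two-finger parallel gripper is mounted at the origin on the work surface. World frame = base frame: x ahead of the robot, y to its left, z up, the work surface at z = 0. Lengths are in m, angles in rad, forces in N, time in s.
With the tool pointing down it reaches from about 0.35 to 0.975 m from the base axis. Payload 4.9 kg.
Tool frame: the origin (TCP) lies at the very end of the fingers, on their centre line; the grasp point (between the pads) lies 19 mm behind it; z points along the fingers, y is the line along which they close (so a half turn about z gives the same grasp; the last joint's range is limited). The gripper opens to 85 mm and grips with 20 to 120 N. Pads are 22 mm wide; open, the fingers measure 114 mm over their backs; the gripper's body (76 mm by 85 mm) begins 54 mm behind the grasp point. The pads swing forward as they close: fully open they stand 13 mm farther back than shut.
Start: joints at [-1.399, 0.053, 1.613, -0, 1.476, -0.119], TCP at [0.179, -0.599, 0.231] pointing down, gripper open.
Joint ranges: [-3.01, 3.01], [-1.01, 2.22], [0.06, 2.58], [-1.02, 4.17], [0.09, 2.62], [-3.14, 3.14]. Speed limits (rad/s): [2.57, 2.57, 3.14, 3.14, 3.14, 3.14].

### API

Orientations are given as a rotation vector (axis times angle).
In Python, from station import get_obs, get_image, get_calibration, finish_job gives the robot as it stands.
- The arm moves only by the tool servo_tool, never from a script. Its argument "increments" is a list of rows, each a list of 5 numbers: the opening, from 0 (shut) to 1 (fully open), then the shift along the tool's x, y, z in mm, then the turn about the tool's z in degrees. In form: [[jaw, tx, ty, tz, spin], ...]. A call has 1 to 12 rows; each row shifts and turns the commanded pose from where the row before left it, along the tool's axes as they then stand; what a row does not reach is not made up. A row lasts 1/8 s, in which the tool goes at most 62.5 mm and 10.7 degrees, less where a joint would pass 70% of its speed; a pose out of reach is approached as far as the arm can. A call is refused whole if a number of a shift passes 62.5 or a number of a turn 10.7, either way. A call with a gripper value outside its range is refused whole. The fingers move at their own pace and stop on an object; "force" is the grip in N (left out, the last holds). Time passes only in rows, so rows that do not move let the fingers close. It gives the time, the measured TCP pose, the force, the opening and the grip force at its end, in the units of the state.
- get_obs(): the state, without advancing time (a new reading comes with each control period).
- get_image(name): name is "scene" or "side" or "wrist"; returns the picture (420x560x3 uint8, red, green, blue); there is no depth.
- get_calibration(name): a dict with "fx", "fy", "cx", "cy" (pixels), "dist_coeffs" ([k1, k2, p1, p2, k3] as OpenCV has them; the pictures are not rectified), "R" (3x3) and "t" (3): a world point X has camera coordinates R X + t; the wrist camera has in their place "mount" (4x4, takes a point from camera to tool coordinates, whose origin is the TCP and whose axes are the flange's). Camera axes: x right, y down, z forward; pixel columns grow to the right and rows downward; lengths in m; the calibration is good to about 2 mm. A picture is of the moment at which its call begins: read the wrist's pose just before it. get_calibration takes no time and is no camera call.
- finish_job(): hands the job in; it is judged then, once.
The state is a dict: "t": time; "q": joint angles; "dq": joint speeds; "effort": joint torques, N m; "tool_pos": TCP position; "tool_rot": TCP orientation; "contact_force": force on the tool from outside, world axes, zero at the start; "wrist_torque": the same for the moment, N m; "opening": finger opening in m; "grip_force": force on a finger pad.
Only numpy, scipy, OpenCV 4.12 (cv2) and the standard library are available. Lean on these libraries where they do the work, as an engineer would, in place of code of your own. Each camera call takes 0.05 s, during which the arm holds its last target. There are 200 camera calls.

### The job

Bring the trolley with its tin from the right end of the rocker to the left end by tilting the rocker with closed fingertips on its curved press rail: set them on the last 5 cm of the rail's right end, then slide along the curve, never lifting off, pressing about 5 N (between 2 and 9 N on the way) and moving back and forth as needed. On the way stop the trolley in the middle, at the gate (within 3 cm, nearly still, for 2 seconds), then let it roll gently (under 0.3 m/s) to the left stop, and lift off only from the last 5 cm of the rail's left end. Do not touch trolley, jar, tape roll or carton.

Things in the scene. Friction and masses are not known exactly. Their poses are not given: they have to be found in the camera images.
- rail_frame (a point): Curved press rail: black arch 440 mm long, 36 mm wide along the robot's side of a rocker. Frame fixed to the rocker's deck, origin on the arch's highest point (rail unpressed), y along the deck to the left (delivery) end, z up off the deck, x away from the robot. Top at z = -(1 - sqrt(1 - y^2)) m (radius 1 m): 13 mm lower at y = 160 mm. Deck edge 45 mm beyond it in x, 16 mm below the origin.
- rail (a joint): How far the rail is pressed down beside the deck on its springs, m: 0 unpressed, 600 N/m (5 N gives 8 mm), damper 15 N s/m, stop at 0.018. The rail moves along -z of rail_frame.
- beam (a joint): Tilt of the rocker about a level axis along x of the stand, rad: 0 level, grows as the left (+y) end goes down, limits -0.2 and 0.2. Spring to level 14 N m/rad, damper 1.5 N m s/rad, rocker inertia about 0.1 kg m2. The axis lies 22 mm below rail_frame's origin, so pressing at y tilts by about force times y over 14.
- trolley (a joint): Place of the wheeled trolley along the deck, m: 0 in the middle (at the gate), -0.22 at the right stop (start), 0.22 at the left stop. It rolls freely downhill: acceleration 9.81 x tilt minus about 1.0/s x speed. Nominal 0.22 kg with its tin (varies 0.7 to 1.4 times); its weight also tilts the rocker to its own side.
- trolley_top (a point): Centre of the top of the tin on the trolley (grey plate 84 x 100 mm, tin radius 36 mm, top 91 mm over the deck). Its track runs 135 mm further from the robot than the rail, parallel to it.
- stand: Steel foot 200 x 200 mm bolted to the bench; origin under the middle of the rocker, on the table. x away from the robot, y to the left along the level rocker. Tilt axis 98 mm over the table; the rail's middle is at x = -100 mm, 120 mm over the table. Deck 560 mm long. A thin gate (to 65 mm over the deck) stands at the far side of the middle.
- jar: Bystander: white jar, radius 36 mm, 120 mm high, standing loose to the right; origin under its centre.
- tape: Bystander: roll of tape lying flat, radius 50 mm, 48 mm high, to the right; origin under its centre.
- carton: Bystander: closed cardboard carton 130 x 180 x 100 mm high, to the left; origin under its centre.

How it is judged:
On the way, in this order (a step that is already met when the one before it is completed fails the run):
1. with the trolley at the right stop, the fingertips press the right end of the rail with 2 to 9 N (contact force between the fingers and rail between 2 and 9 N and y of the grasp point in the frame of rail_frame below -0.165 m and value of joint trolley below -0.2 m), for 0.3 s.
2. while they press, the trolley stands within 30 mm of the middle, slower than 0.08 m/s (contact force between the fingers and rail between 2 and 9 N and value of joint trolley between -0.03 and 0.03 m and velocity of joint trolley between -0.08 and 0.08 m/s), for 2 s.
3. with the trolley at the left stop, they press the left end of the rail with 2 to 9 N (contact force between the fingers and rail between 2 and 9 N and y of the grasp point in the frame of rail_frame above 0.165 m and value of joint trolley above 0.205 m), for 0.3 s.
At the end, for the whole second after the job is handed in: the trolley rests at the left stop (within 15 mm), trolley and rocker are still, and nothing presses on the rail (value of joint trolley above 0.205 m and velocity of joint trolley between -0.03 and 0.03 m/s and velocity of joint beam between -0.05 and 0.05 rad/s and contact force between the fingers and rail below 0.1 N); the robot touches nothing.
It fails at once if between the ends of the rail (160 mm either side of its middle) the fingertips lift off, press with less than 2 N or with more than 9 N (y of the grasp point in the frame of rail_frame between -0.155 and 0.155 m and x of the grasp point in the frame of rail_frame between -0.04 and 0.04 m and z of the grasp point in the frame of rail_frame below 0.05 m and (contact force between the fingers and rail below 2 N or contact force between the fingers and rail above 9 N)).
It fails at once if the rail is struck with more than 14 N anywhere (contact force between the fingers and rail above 14 N).
It fails at once if the trolley runs at more than 0.3 m/s beyond 50 mm from the middle on the left half (value of joint trolley above 0.05 m and velocity of joint trolley above 0.3 m/s).
It fails at once if the robot touches the trolley (contact force between the fingers and trolley above 0.3 N).
It fails at once if a bystander is moved by more than 30 mm (distance of any of jar, tape, carton from where it was at the start of the episode above 0.03 m).
It also fails if it takes over 61 s, if anything falls off the work surface, if the arm or the gripper's body presses on something with over 40 N, if the wrist force passes 120 N, or if a joint passes its speed limit or range.

## Working session

There is one attempt and no reset: what is moved stays moved. The work goes in short steps, Python scripts to look and compute and a tool call to move; the robot and the scene stay as the last step left them, time stands still between calls to the robot, and variables do not carry over. Pictures are saved under pics/ and viewed, at most 10 in all, crops included, and the job is handed in when it is done.

Besides the shell and the picture viewer there is one more tool, called after "Emit:" as name(argument=value, ...) on one line, values as JSON. servo_tool: Moves the arm, as the interface text tells. Its arguments: {"type":"object","properties":{"increments":{"type":"array"},"force":{"type":"number"}},"required":["increments"]}

```bash
mkdir -p pics; cat > h.py <<'E'
import numpy as np, cv2
from station import *
def ray(c,uv):
    K=np.array([[c['fx'],0,c['cx']],[0,c['fy'],c['cy']],[0,0,1.]])
    n=cv2.undistortPoints(np.array(uv,float).reshape(-1,1,2),K,np.array(c['dist_coeffs'],float)).reshape(-1,2)
    d=np.c_[n,np.ones(len(n))]@np.array(c['R']); o=-np.array(c['R']).T@np.array(c['t'])
    return o,d
def plane(c,uv,z):
    o,d=ray(c,uv); return o+d*((z-o[2])/d[:,2])[:,None]
def proj(c,X):
    K=np.array([[c['fx'],0,c['cx']],[0,c['fy'],c['cy']],[0,0,1.]])
    return cv2.projectPoints(np.array(X,float).reshape(-1,1,3),cv2.Rodrigues(np.array(c['R'],float))[0],np.array(c['t'],float),K,np.array(c['dist_coeffs'],float))[0].reshape(-1,2)
E
python3 - <<'E'
from h import *
for n in ("scene","side"):
    im=get_image(n); cv2.imwrite(f'pics/{n}0.png',im[:,:,::-1])
    c=get_calibration(n); print(n,-np.array(c['R']).T@np.array(c['t']),c['fx'])
o=get_obs(); print({k:np.round(v,3) for k,v in o.items()})
E
```

```text
scene [0.95875968 0.60905439 1.00111584] 444.29670805851435
side [-0.23484548  0.90198859  1.03666203] 452.11104641646557
{'t': np.float64(0.1), 'q': array([-1.399,  0.053,  1.614,  0.   ,  1.476, -0.119]), 'dq': array([-0.002,  0.   , -0.003,  0.   , -0.001, -0.002]), 'effort': array([-0.0000e+00, -3.9491e+01, -3.7136e+01, -0.0000e+00,  4.0000e-03,
        0.0000e+00]), 'tool_pos': array([ 0.179, -0.598,  0.23 ]), 'tool_rot': array([-3.107, -0.455,  0.   ]), 'contact_force': array([ 0.043,  0.235, -0.48 ]), 'wrist_torque': array([-0.02 , -0.009, -0.027]), 'grip_force': np.float64(0.0), 'opening': np.float64(0.085)}
```

View pics/scene0.png

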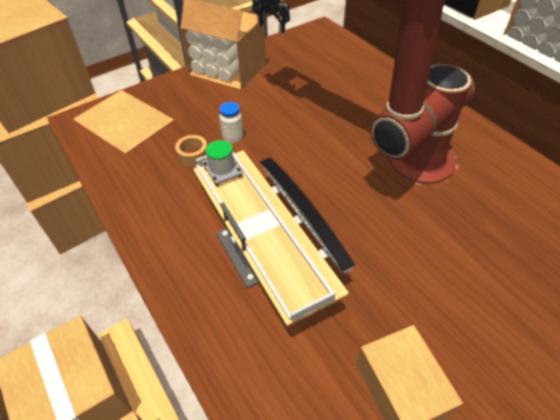

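View pics/side0.png

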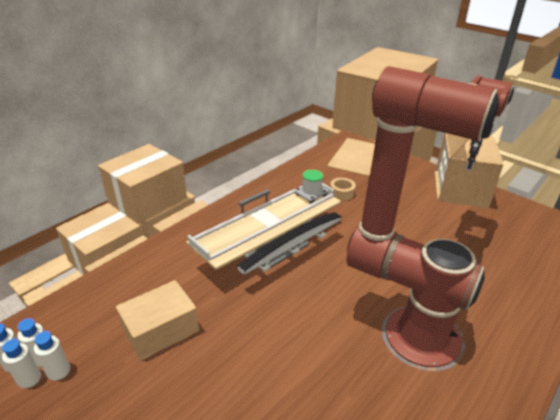

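The scene view shows the rocker: black rail from about (265,162) to (350,267), the trolley with its green-topped tin at (220,155), jar (231,122), tape (191,150) and carton (408,372). In the side view the rail runs from about (243,267) to (340,220).

```bash
python3 - <<'E'
from h import *
a=cv2.imread('pics/scene0.png')[140:320,185:365]; b=cv2.imread('pics/side0.png')[160:290,180:360]
A=cv2.resize(a,None,fx=3.2,fy=3.2,interpolation=cv2.INTER_CUBIC)
B=cv2.resize(b,None,fx=4,fy=4,interpolation=cv2.INTER_CUBIC)
cv2.imwrite('pics/cs.png',A); cv2.imwrite('pics/cd.png',B)
for n,(x0,y0,x1,y1) in (("scene",(245,150,365,280)),("side",(230,205,350,280))):
    im=cv2.imread(f'pics/{n}0.png'); m=np.zeros(im.shape[:2],np.uint8)
    m[y0:y1,x0:x1]=(im.max(2)[y0:y1,x0:x1]<60)*255
    k,l,s,ce=cv2.connectedComponentsWithStats(m); i=1+np.argmax(s[1:,4]); cn=cv2.findContours((l==i).astype(np.uint8),0,2)[0][0]
    print(n,s[i],ce[i],cv2.approxPolyDP(cn,2.0,True).reshape(-1,2).tolist())
E
```

```text
scene [ 262  159   91  112 1539] [310.10591293 214.33593242] [[262, 163], [315, 228], [341, 269], [351, 265], [342, 247], [297, 187], [270, 159]]
side [239 214 100  56 750] [284.57466667 239.64      ] [[338, 216], [325, 215], [302, 225], [260, 248], [239, 265], [245, 269], [288, 239]]
```

View pics/cs.png

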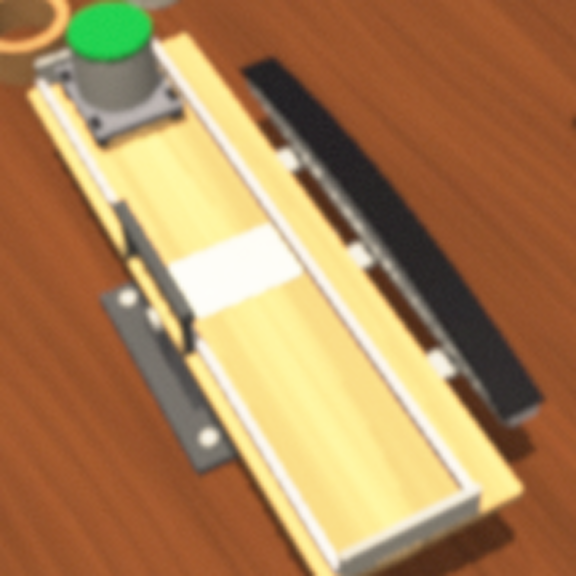

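View pics/cd.png

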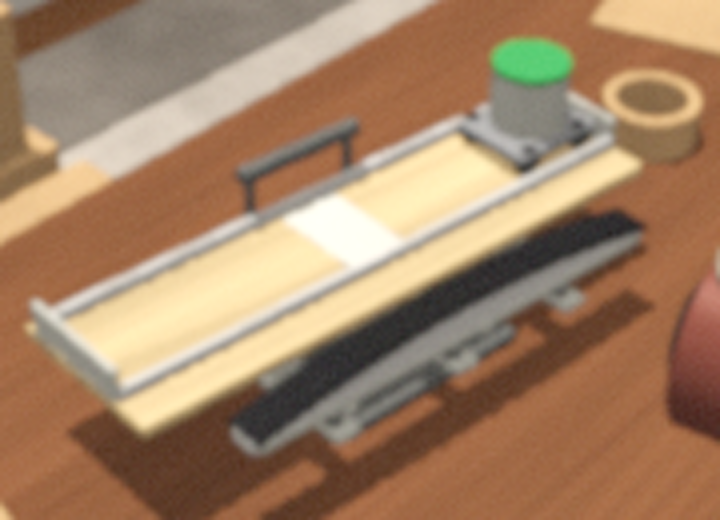

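The crops show the deck's near corners at scene (242,151) and (348,293), side (340.5,201) and (217,268). The rail end edges are clear in both views.

```bash
python3 - <<'E'
from h import *
S=get_calibration('scene');D=get_calibration('side')
cs=lambda p:(p[0]/3.2+185,p[1]/3.2+140); cd=lambda p:(p[0]/4+180,p[1]/4+160)
def tri(p,q):
    o1,d1=ray(S,[p]);o2,d2=ray(D,[q]);d1=d1[0]/np.linalg.norm(d1);d2=d2[0]/np.linalg.norm(d2)
    s=np.linalg.lstsq(np.c_[d1,-d2],o2-o1,rcond=None)[0];a=o1+s[0]*d1;b=o2+s[1]*d2
    return (a+b)/2,np.linalg.norm(a-b)
P={}
for n,p,q in (("deckR",(183,35),(642,163)),("deckL",(522,490),(147,433)),("railRdeck",(243,70),(620,212)),("railRrob",(272,57),(642,235)),
  ("railLdeck",(503,418),(235,430)),("railLrob",(542,402),(262,447)),("lid",(110,30),(532,61))):
    P[n],e=tri(cs(p),cd(q)); print(n,P[n].round(4),round(e,4))
u=P["deckL"]-P["deckR"];print(np.linalg.norm(u),np.degrees(np.arctan2(u[1],u[0])),u[2]/.56)
r=(P["railLdeck"]+P["railLrob"]-P["railRdeck"]-P["railRrob"])/2;print(np.linalg.norm(r),np.degrees(np.arctan2(r[1],r[0])),(P["railLdeck"]+P["railLrob"]+P["railRdeck"]+P["railRrob"])/4)
# known height planes: deck corners at z .104 +/- tilt
for b in (-.03,-.045):
  A=[plane(S,[cs((183,35))],.104+.28*b)[0],plane(D,[cd((642,163))],.104+.28*b)[0],plane(S,[cs((522,490))],.104-.28*b)[0],plane(D,[cd((147,433))],.104-.28*b)[0]]
  print(np.round(A,4))
E
```

```text
deckR [ 0.5003 -0.2792  0.0938] 0.0002
deckL [0.5564 0.2776 0.1052] 0.0017
railRdeck [ 0.476  -0.2132  0.086 ] 0.0013
railRrob [ 0.4452 -0.2089  0.083 ] 0.0104
railLdeck [0.5225 0.2184 0.0902] 0.0043
railLrob [0.4905 0.2235 0.0943] 0.0005
lid [ 0.5952 -0.2281  0.1874] 0.0013
0.5598008848471806 84.25255887794282 0.020330299788297708
0.4345295560251911 83.93855308066904 [0.48357082 0.00495922 0.08836721]
[[ 0.5012 -0.2776  0.0956]
 [ 0.4989 -0.2769  0.0956]
 [ 0.5593  0.2794  0.1124]
 [ 0.5501  0.2834  0.1124]]
[[ 0.499  -0.2817  0.0914]
 [ 0.5022 -0.2821  0.0914]
 [ 0.5612  0.281   0.1166]
 [ 0.5466  0.2862  0.1166]]
```

Emit:
servo_tool(increments=[[0, 0, 0, 0, 7.5], [0, 0, 0, 0, 7.5], [0, 0, 0, 0, 7.6]], force=60)

```text
t: 0.48
tool_pos: [0.1791, -0.5984, 0.2305]
tool_rot: [-3.136, 0.17, 0.0]
contact_force: [-1.0, 0.6, -0.1]
opening: 0.0321
grip_force: 0.0
```

```bash
cat >> h.py <<'E'
UY=np.array([.1028,.9947,0]);UX=np.array([.9947,-.1028,0]);M=np.array([.4836,.004,.120])
def loc(p): d=np.array(p)-M; return np.array([d@UX,d@UY,d[2]])
def lid(c):
    im=cv2.cvtColor(get_image('scene'),cv2.COLOR_RGB2HSV)
    m=cv2.inRange(im,(50,120,60),(75,255,255)); k,l,s,ce=cv2.connectedComponentsWithStats(m)
    i=1+np.argmax(s[1:,4]); o,d=ray(c,[ce[i]]); d=d[0]
    q=o+d*((.135-(o-M)@UX)/(d@UX)); return loc(q)[1],q[2],s[i,4]
E
python3 - <<'E'
from h import *
S=get_calibration('scene'); o=get_obs()
print('jar base,top',plane(S,[(231,139)],0),plane(S,[(230,109)],.12),'tape',plane(S,[(191,143)],.048))
R=cv2.Rodrigues(o['tool_rot'])[0]; T=M-.19*UY; T[2]=.2
print(o['t'],o['tool_pos'],R.round(3).tolist(),'delta mm',R.T@(T-o['tool_pos'])*1000,o['contact_force'],o['opening'])
print(lid(S),lid(S))
E
```

```text
jar base,top [[ 0.45290938 -0.44466815  0.        ]] [[ 0.44231534 -0.44658582  0.12      ]] tape [[ 0.5926668  -0.45267653  0.048     ]]
0.475 [ 0.17912301 -0.59837521  0.23052711] [[0.994, -0.108, -0.0], [-0.108, -0.994, 0.001], [-0.0, -0.001, -1.0]] delta mm [ 238.72262705 -441.65777364   30.98901242] [-0.95879742  0.60935188 -0.07406768] 0.032101223095903464
(np.float64(-0.22646922220114357), np.float64(0.1824309324120469), np.int32(383)) (np.float64(-0.22629674394360036), np.float64(0.18250510116352703), np.int32(384))
```

Emit:
servo_tool(increments=[[0, 30, -50, 0, 0], [0, 30, -56, 0, 0], [0, 30, -56, 0, 0], [0, 30, -56, 0, 0], [0, 30, -56, 0, 0], [0, 30, -56, 10, 0], [0, 30, -56, 20, 0], [0, 28.7, -55.7, 30, 0], [0, 0, 0, 20, 0], [0, 0, 0, 10, 0], [0, 0, 0, 0, 0]])

```text
t: 1.95
tool_pos: [0.4525, -0.1984, 0.1451]
tool_rot: [-3.137, 0.165, 0.002]
contact_force: [-0.4, 0.7, 0.0]
opening: -0.0001
grip_force: 0.0
```

```bash
python3 - <<'E'
from h import *
o=get_obs(); print(o['t'],loc(o['tool_pos']),o['tool_rot'],o['tool_pos'],o['contact_force'],o['opening'])
im=get_image('scene'); cv2.imwrite('pics/s1.png',cv2.resize(im[90:330,140:460,::-1],None,fx=2.4,fy=2.4))
E
```

```text
1.95 [-0.01015661 -0.20448504  0.0251293 ] [-3.13676769e+00  1.64711018e-01  2.24653320e-03] [ 0.45247603 -0.198358    0.1451293 ] [-0.35437145  0.68525195  0.04483764] -0.00010219296780835768
```

View pics/s1.png

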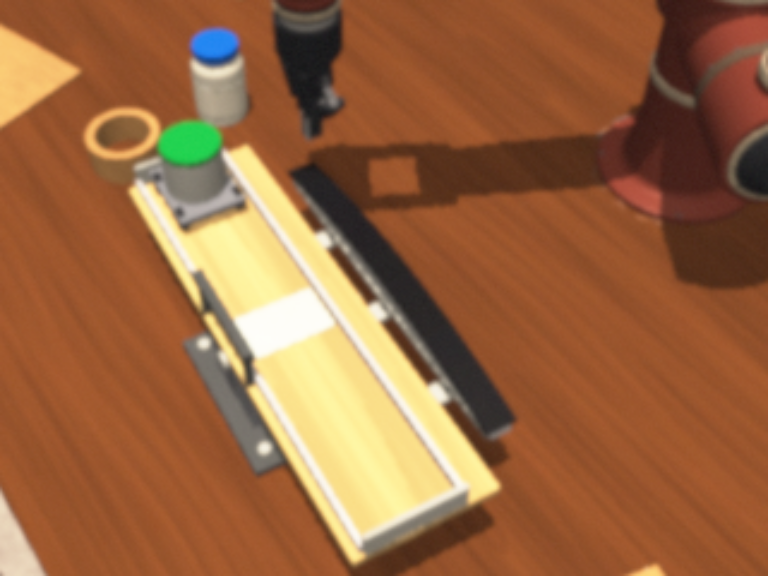

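Emit:
servo_tool(increments=[[0, 5, -7, 6, 0], [0, 5, -7, 8, 0], [0, 0, 0, 8, 0], [0, 0, 0, 8, 0], [0, 0, 0, 8, 0], [0, 0, 0, 6, 0], [0, 0, 0, 5, 0], [0, 0, 0, 5, 0], [0, 0, 0, 5, 0], [0, 0, 0, 3, 0], [0, 0, 0, 0, 0], [0, 0, 0, 0, 0]])

```text
t: 3.5
tool_pos: [0.465, -0.1846, 0.0841]
tool_rot: [-3.137, 0.163, -0.001]
contact_force: [-0.9, 1.6, 2.9]
opening: 0.0004
grip_force: 1.4
```

```bash
python3 - <<'E'
from h import *
o=get_obs(); print(o['t'],loc(o['tool_pos'])*1e3,o['tool_rot'],o['contact_force'])
print(lid(get_calibration('scene')))
E
```

```text
3.5 [   0.86265609 -189.50518116  -35.85743149] [-3.13728108e+00  1.62765086e-01 -7.16347465e-04] [-0.92319753  1.59037159  2.93606203]
(np.float64(-0.2292563825128293), np.float64(0.17384599116712873), np.int32(364))
```

```bash
cat > plan.py <<'E'
from h import *
# measured bias: F offset of sensor z, model offset C (m) added to rail height
def arch(y): return -(1-np.sqrt(1-y*y))
def qs(y,z,s,mg,C): return (arch(y)+C-z-y*mg*s/14)/(1/600+y*y/14)
def plan(ys,F,s,v,mg=1.65,obs=None,F0=None):
    """ys: list of y increments (mm) per row, F: target forces per row"""
    o=obs or get_obs(); p=loc(o['tool_pos']); y,z=p[1],p[2]
    F0=F0 if F0 else o['contact_force'][2]; C=0
    C=F0*(1/600+y*y/14)+y*mg*s/14+z-arch(y); print('y %.1f z %.1f F0 %.2f C %.1f mm'%(y*1e3,z*1e3,F0,C*1e3))
    b=(F0*y+mg*s)/14; w=0.; pp=F0/600; dt=1/1000; rows=[]; t=0
    for dy,f in zip(ys,F):
        yn=y+dy/1e3; zn=arch(yn)+C-yn*mg*(s+v*.125)/14-f*(1/600+yn*yn/14)
        zn=z+round((zn-z)*1e3,0 if abs(zn-z)>.02 else 1)/1e3; fm=[]
        for i in range(125):
            a=(i+1)/125; yy=y+(yn-y)*a; zz=z+(zn-z)*a
            pn=max(arch(yy)+C-yy*b-zz,0); f_=600*pn+15*(pn-pp)/dt; pp=pn; fm.append(f_)
            w+=dt*(f_*yy+mg*s-14*b-1.5*w)/.1; b+=dt*w
            v+=dt*(9.81*b-v); s+=dt*v
            if s<-.22: s=-.22; v=max(v,0)
            if s>.22: s=.22; v=min(v,0)
        rows.append([0,0,-dy,round(-(zn-z)*1e3,1),0]); y,z=yn,zn; t+=.125
        print('%.3f y %.0f z %.1f F %.2f..%.2f b %.4f s %.3f v %.3f'%(t,y*1e3,z*1e3,min(fm),max(fm),b,s,v))
    print(rows)
def look(n=3):
    c=get_calibration('scene'); d=[];
    for i in range(n):
        t=get_obs()['t']; d.append((t,lid(c)[0]))
    d=np.array(d); p=np.polyfit(d[:,0]-d[-1,0]-.05,d[:,1],1) if n>1 else [0,d[0,1]]
    o=get_obs(); L=loc(o['tool_pos'])*1e3
    print('t %.2f tip %s F %s lid y %.4f v %.3f rx %.3f'%(o['t'],L.round(1),o['contact_force'].round(2),p[1],p[0],o['tool_rot'][0])); return o,p[1],p[0]
E
python3 - <<'E'
from plan import *
plan([0,5,15,20,25,25,25,25,25],[4.5,5,5,5,5,5,5,5,5],-.22,0)
E
```

```text
y -189.5 z -35.8 F0 2.82 C -0.9 mm
0.125 y -190 z -42.9 F 3.71..5.75 b -0.0785 s -0.220 v 0.000
0.250 y -185 z -43.3 F 4.75..5.09 b -0.0929 s -0.220 v 0.000
0.375 y -170 z -38.3 F 4.60..4.69 b -0.0899 s -0.220 v 0.000
0.500 y -150 z -32.3 F 4.70..4.76 b -0.0825 s -0.220 v 0.000
0.625 y -125 z -25.7 F 4.58..4.77 b -0.0750 s -0.220 v 0.000
0.750 y -100 z -20.2 F 4.60..4.74 b -0.0666 s -0.220 v 0.000
0.875 y -75 z -15.9 F 4.72..4.81 b -0.0584 s -0.220 v 0.000
1.000 y -50 z -12.6 F 4.78..4.89 b -0.0503 s -0.220 v 0.000
1.125 y -25 z -10.3 F 4.83..4.95 b -0.0420 s -0.220 v 0.000
[[0, 0, 0, np.float64(7.1), 0], [0, 0, -5, np.float64(0.4), 0], [0, 0, -15, np.float64(-5.0), 0], [0, 0, -20, np.float64(-6.0), 0], [0, 0, -25, np.float64(-6.6), 0], [0, 0, -25, np.float64(-5.5), 0], [0, 0, -25, np.float64(-4.3), 0], [0, 0, -25, np.float64(-3.3), 0], [0, 0, -25, np.float64(-2.3), 0]]
```

Emit:
servo_tool(increments=[[0, 0, 0, 4, 0], [0, 0, 0, 3, 0], [0, 0, 0, 0, 0], [0, 0, 0, 0, 0], [0, 0, -5, 0.4, 0], [0, 0, -15, -5, 0], [0, 0, -20, -6, 0], [0, 0, -25, -6.6, 0], [0, 0, -25, -5.5, 0], [0, 0, 0, 0, 0]])

```text
t: 4.8
tool_pos: [0.4747, -0.094, 0.1003]
tool_rot: [-3.137, 0.16, -0.002]
contact_force: [1.3, 2.9, 4.8]
opening: -0.0001
grip_force: 2.3
```

```bash
python3 - <<'E'
from plan import *
look(1)
plan([25]*8+[20,10],[5]*10,-.22,0)
E
```

```text
t 4.85 tip [  1.1 -98.6 -20. ] F [0.39 1.74 5.04] lid y -0.2285 v 0.000 rx -3.137
y -98.6 z -20.0 F0 5.04 C -0.7 mm
0.125 y -74 z -15.6 F 4.65..4.99 b -0.0588 s -0.220 v 0.000
0.250 y -49 z -12.3 F 4.74..4.83 b -0.0508 s -0.220 v 0.000
0.375 y -24 z -10.1 F 4.85..4.94 b -0.0417 s -0.220 v 0.000
0.500 y 1 z -9.0 F 4.99..5.07 b -0.0329 s -0.220 v 0.000
0.625 y 26 z -8.9 F 5.06..5.17 b -0.0240 s -0.220 v 0.000
0.750 y 51 z -9.9 F 5.16..5.26 b -0.0148 s -0.220 v 0.000
0.875 y 76 z -12.0 F 5.24..5.35 b -0.0051 s -0.220 v 0.000
1.000 y 101 z -15.2 F 5.29..5.42 b 0.0047 s -0.220 v 0.001
1.125 y 121 z -18.5 F 5.21..5.37 b 0.0138 s -0.219 v 0.012
1.250 y 131 z -20.5 F 5.12..5.22 b 0.0200 s -0.217 v 0.031
[[0, 0, -25, np.float64(-4.4), 0], [0, 0, -25, np.float64(-3.3), 0], [0, 0, -25, np.float64(-2.2), 0], [0, 0, -25, np.float64(-1.1), 0], [0, 0, -25, np.float64(-0.1), 0], [0, 0, -25, np.float64(1.0), 0], [0, 0, -25, np.float64(2.1), 0], [0, 0, -25, np.float64(3.2), 0], [0, 0, -20, np.float64(3.3), 0], [0, 0, -10, np.float64(2.0), 0]]
```

Emit:
servo_tool(increments=[[0, 0, -25, -4.4, 0], [0, 0, -25, -3.3, 0], [0, 0, -25, -2.2, 0], [0, 0, -25, -1.1, 0], [0, 0, -25, -0.1, 0], [0, 0, -25, 1.0, 0], [0, 0, -25, 2.1, 0]])

```text
t: 5.72
tool_pos: [0.4928, 0.0781, 0.108]
tool_rot: [3.134, -0.163, 0.002]
contact_force: [-1.1, -4.6, 6.1]
opening: 0.0002
grip_force: 2.8
```

```bash
python3 - <<'E'
from plan import *
look(1)
plan([20,20,15]+[0]*7,[5]*10,-.22,0)
E
```

```text
t 5.78 tip [  1.3  77.  -12.3] F [0.56 0.64 5.72] lid y -0.2239 v 0.000 rx 3.137
y 77.0 z -12.3 F0 5.72 C 0.6 mm
0.125 y 97 z -13.3 F 5.01..5.64 b 0.0063 s -0.220 v 0.007
0.250 y 117 z -16.4 F 5.26..5.35 b 0.0113 s -0.218 v 0.016
0.375 y 132 z -19.3 F 5.19..5.32 b 0.0188 s -0.215 v 0.031
0.500 y 132 z -19.4 F 4.96..5.13 b 0.0227 s -0.210 v 0.052
0.625 y 132 z -19.5 F 4.96..5.02 b 0.0230 s -0.202 v 0.072
0.750 y 132 z -19.7 F 5.03..5.07 b 0.0237 s -0.192 v 0.091
0.875 y 132 z -19.9 F 5.07..5.07 b 0.0252 s -0.180 v 0.108
1.000 y 132 z -20.1 F 5.06..5.07 b 0.0268 s -0.165 v 0.126
1.125 y 132 z -20.4 F 5.07..5.10 b 0.0287 s -0.148 v 0.143
1.250 y 132 z -20.6 F 5.05..5.09 b 0.0307 s -0.129 v 0.160
[[0, 0, -20, np.float64(1.0), 0], [0, 0, -20, np.float64(3.1), 0], [0, 0, -15, np.float64(2.9), 0], [0, 0, 0, np.float64(0.1), 0], [0, 0, 0, np.float64(0.1), 0], [0, 0, 0, np.float64(0.2), 0], [0, 0, 0, np.float64(0.2), 0], [0, 0, 0, np.float64(0.2), 0], [0, 0, 0, np.float64(0.3), 0], [0, 0, 0, np.float64(0.2), 0]]
```

Emit:
servo_tool(increments=[[0, 0, -20, 1, 0], [0, 0, -20, 3, 0], [0, 0, -10, 1.8, 0], [0, 0, 0, 0, 0], [0, 0, 0, 0, 0], [0, 0, 0, 0, 0]])

```text
t: 6.52
tool_pos: [0.4977, 0.1287, 0.102]
tool_rot: [-3.136, 0.163, -0.001]
contact_force: [0.7, 2.6, 5.4]
opening: 0.0002
grip_force: 2.6
```

```bash
python3 - <<'E'
from plan import *
o,l,v=look(3); y=loc(o['tool_pos'])[1]; b=(o['contact_force'][2]*y+1.65*l)/14
s=l+.0035-.097*b; print('s',s,'b',b)
plan([-15,-15,-15,-15,-15,-15,-10,-10],[4.8]*8,s,v,obs=o)
E
```

```text
t 6.67 tip [  1.2 125.5 -18. ] F [-0.06  1.51  5.69] lid y -0.1916 v 0.060 rx -3.136
s -0.19080735637742444 b 0.028419626423979945
y 125.5 z -18.0 F0 5.69 C 2.9 mm
0.125 y 111 z -13.0 F 4.13..5.35 b 0.0233 s -0.182 v 0.084
0.250 y 96 z -10.8 F 4.47..4.68 b 0.0147 s -0.170 v 0.095
0.375 y 81 z -9.0 F 4.69..4.75 b 0.0107 s -0.158 v 0.098
0.500 y 66 z -7.5 F 4.66..4.73 b 0.0077 s -0.146 v 0.097
0.625 y 51 z -6.4 F 4.71..4.73 b 0.0044 s -0.134 v 0.093
0.750 y 36 z -5.6 F 4.73..4.76 b 0.0008 s -0.123 v 0.085
0.875 y 26 z -5.2 F 4.73..4.76 b -0.0026 s -0.113 v 0.074
1.000 y 16 z -5.0 F 4.75..4.76 b -0.0052 s -0.105 v 0.060
[[0, 0, 15, np.float64(-5.0), 0], [0, 0, 15, np.float64(-2.2), 0], [0, 0, 15, np.float64(-1.8), 0], [0, 0, 15, np.float64(-1.5), 0], [0, 0, 15, np.float64(-1.1), 0], [0, 0, 15, np.float64(-0.8), 0], [0, 0, 10, np.float64(-0.4), 0], [0, 0, 10, np.float64(-0.2), 0]]
```

Emit:
servo_tool(increments=[[0, 0, 0, -1.5, 0], [0, 0, 15, -2.7, 0], [0, 0, 15, -2.2, 0], [0, 0, 15, -1.8, 0], [0, 0, 5, -0.5, 0]])

```text
t: 7.3
tool_pos: [0.4921, 0.0779, 0.1106]
tool_rot: [-3.137, 0.165, -0.0]
contact_force: [0.3, 3.8, 4.3]
opening: -0.0002
grip_force: 2.3
```

```bash
cat >> plan.py <<'E'
def step(dys,F,mg=1.65):
    o,l,v=look(3); y=loc(o['tool_pos'])[1]; b=(o['contact_force'][2]*y+mg*l)/14
    s=l+.0035-.097*b; print('s %.4f v %.3f b %.4f'%(s,v,b)); plan(dys,[F]*len(dys),s,v,mg=mg,obs=o)
E
python3 -c "
from plan import *
step([-15]*3+[-10]*5,4.8)"
```

```text
t 7.45 tip [ 0.8 74.4 -9.6] F [-0.69 -1.7   3.9 ] lid y -0.1260 v 0.070 rx 3.135
s -0.1230 v 0.070 b 0.0059
y 74.4 z -9.6 F0 3.90 C 0.1 mm
0.125 y 59 z -10.0 F 4.11..4.94 b 0.0070 s -0.114 v 0.069
0.250 y 44 z -9.0 F 4.71..4.77 b 0.0062 s -0.106 v 0.069
0.375 y 29 z -8.3 F 4.75..4.77 b 0.0025 s -0.097 v 0.066
0.500 y 19 z -8.0 F 4.78..4.80 b -0.0016 s -0.089 v 0.058
0.625 y 9 z -7.8 F 4.75..4.79 b -0.0045 s -0.083 v 0.048
0.750 y -1 z -7.9 F 4.78..4.82 b -0.0071 s -0.078 v 0.036
0.875 y -11 z -8.0 F 4.77..4.82 b -0.0098 s -0.074 v 0.022
1.000 y -21 z -8.4 F 4.81..4.84 b -0.0128 s -0.072 v 0.006
[[0, 0, 15, np.float64(0.4), 0], [0, 0, 15, np.float64(-1.0), 0], [0, 0, 15, np.float64(-0.7), 0], [0, 0, 10, np.float64(-0.3), 0], [0, 0, 10, np.float64(-0.2), 0], [0, 0, 10, np.float64(0.1), 0], [0, 0, 10, np.float64(0.1), 0], [0, 0, 10, np.float64(0.4), 0]]
```

Emit:
servo_tool(increments=[[0, 0, 0, 1.6, 0], [0, 0, 0, 0.1, 0], [0, 0, 5, -0.4, 0], [0, 0, 10, -0.8, 0], [0, 0, 10, -0.7, 0]])

```text
t: 8.07
tool_pos: [0.4895, 0.0541, 0.1107]
tool_rot: [-3.136, 0.162, -0.0]
contact_force: [-1.1, 2.8, 4.5]
opening: 0.0001
grip_force: 2.3
```

```bash
python3 -c "
from plan import *
step([-10]*6,4.8)"
```

```text
t 8.22 tip [ 0.8 49.4 -9.4] F [-0.23 -0.75  4.04] lid y -0.0789 v 0.056 rx 3.136
s -0.0759 v 0.056 b 0.0050
y 49.4 z -9.4 F0 4.04 C -1.2 mm
0.125 y 39 z -10.2 F 4.21..4.96 b 0.0057 s -0.069 v 0.055
0.250 y 29 z -9.7 F 4.75..4.80 b 0.0050 s -0.062 v 0.055
0.375 y 19 z -9.4 F 4.78..4.79 b 0.0027 s -0.055 v 0.053
0.500 y 9 z -9.2 F 4.78..4.80 b -0.0002 s -0.049 v 0.048
0.625 y -1 z -9.2 F 4.80..4.82 b -0.0030 s -0.043 v 0.041
0.750 y -11 z -9.3 F 4.79..4.82 b -0.0057 s -0.039 v 0.031
[[0, 0, 10, np.float64(0.8), 0], [0, 0, 10, np.float64(-0.5), 0], [0, 0, 10, np.float64(-0.3), 0], [0, 0, 10, np.float64(-0.2), 0], [0, 0, 10, np.float64(-0.0), 0], [0, 0, 10, np.float64(0.1), 0]]
```

Emit:
servo_tool(increments=[[0, 0, 0, 1.3, 0], [0, 0, 5, -0.2, 0], [0, 0, 5, -0.2, 0], [0, 0, 5, -0.2, 0], [0, 0, 5, -0.2, 0]])

```text
t: 8.85
tool_pos: [0.4876, 0.0348, 0.1103]
tool_rot: [-3.136, 0.162, -0.001]
contact_force: [0.5, 4.9, 4.9]
opening: 0.0001
grip_force: 2.5
```

```bash
python3 -c "
from plan import *
step([-10]*6,4.8)"
```

```text
t 9.00 tip [ 0.9 30.6 -9.8] F [0.53 1.89 4.48] lid y -0.0435 v 0.037 rx -3.137
s -0.0404 v 0.037 b 0.0047
y 30.6 z -9.8 F0 4.48 C -1.7 mm
0.125 y 21 z -10.0 F 4.55..4.84 b 0.0046 s -0.036 v 0.039
0.250 y 11 z -9.8 F 4.79..4.80 b 0.0027 s -0.031 v 0.038
0.375 y 1 z -9.7 F 4.78..4.81 b -0.0003 s -0.026 v 0.035
0.500 y -9 z -9.8 F 4.80..4.81 b -0.0033 s -0.022 v 0.029
0.625 y -19 z -10.1 F 4.82..4.84 b -0.0063 s -0.019 v 0.020
0.750 y -29 z -10.5 F 4.83..4.86 b -0.0095 s -0.017 v 0.008
[[0, 0, 10, np.float64(0.2), 0], [0, 0, 10, np.float64(-0.2), 0], [0, 0, 10, np.float64(-0.1), 0], [0, 0, 10, np.float64(0.1), 0], [0, 0, 10, np.float64(0.3), 0], [0, 0, 10, np.float64(0.4), 0]]
```

Emit:
servo_tool(increments=[[0, 0, 5, 0.2, 0], [0, 0, 5, 0, 0], [0, 0, 3, 0, 0], [0, 0, 3, 0, 0], [0, 0, 2, 0, 0], [0, 0, 2, 0, 0]])

```text
t: 9.75
tool_pos: [0.4856, 0.0151, 0.1101]
tool_rot: [-3.135, 0.162, -0.001]
contact_force: [1.3, 4.2, 5.2]
opening: -0.0002
grip_force: 2.7
```

```bash
python3 -c "
from plan import *
step([-5]*6,4.8)"
```

```text
t 9.90 tip [ 0.9 11.  -9.9] F [0.45 3.56 5.03] lid y -0.0276 v 0.006 rx -3.136
s -0.0242 v 0.006 b 0.0007
y 11.0 z -9.9 F0 5.03 C -1.5 mm
0.125 y 6 z -9.5 F 4.77..4.98 b 0.0007 s -0.023 v 0.007
0.250 y 1 z -9.4 F 4.76..4.81 b -0.0007 s -0.023 v 0.006
0.375 y -4 z -9.5 F 4.78..4.83 b -0.0025 s -0.022 v 0.003
0.500 y -9 z -9.5 F 4.77..4.81 b -0.0042 s -0.022 v -0.001
0.625 y -14 z -9.7 F 4.80..4.85 b -0.0059 s -0.022 v -0.007
0.750 y -19 z -9.8 F 4.81..4.84 b -0.0077 s -0.023 v -0.014
[[0, 0, 5, np.float64(-0.4), 0], [0, 0, 5, np.float64(-0.1), 0], [0, 0, 5, np.float64(0.1), 0], [0, 0, 5, np.float64(-0.0), 0], [0, 0, 5, np.float64(0.2), 0], [0, 0, 5, np.float64(0.1), 0]]
```

Emit:
servo_tool(increments=[[0, 0, -6, -0.1, 0], [0, 0, -6, 0, 0], [0, 0, 0, 0.1, 0], [0, 0, 0, 0, 0], [0, 0, 0, 0, 0]])

```text
t: 10.52
tool_pos: [0.4868, 0.0255, 0.1101]
tool_rot: [3.136, -0.163, 0.0]
contact_force: [-0.4, -0.6, 5.7]
opening: 0.0001
grip_force: 2.6
```

```bash
python3 -c "
from plan import *
step([-5]*6,4.8)"
```

```text
t 10.68 tip [ 1.  21.7 -9.9] F [ 0.68 -1.33  5.31] lid y -0.0218 v 0.021 rx 3.136
s -0.0189 v 0.021 b 0.0057
y 21.7 z -9.9 F0 5.31 C -0.7 mm
0.125 y 17 z -8.9 F 4.69..5.20 b 0.0054 s -0.016 v 0.025
0.250 y 12 z -8.8 F 4.79..4.80 b 0.0038 s -0.013 v 0.027
0.375 y 7 z -8.7 F 4.78..4.80 b 0.0023 s -0.009 v 0.028
0.500 y 2 z -8.7 F 4.79..4.81 b 0.0010 s -0.006 v 0.026
0.625 y -3 z -8.7 F 4.80..4.81 b -0.0003 s -0.003 v 0.023
0.750 y -8 z -8.7 F 4.77..4.80 b -0.0017 s -0.000 v 0.020
[[0, 0, 5, np.float64(-1.0), 0], [0, 0, 5, np.float64(-0.1), 0], [0, 0, 5, np.float64(-0.1), 0], [0, 0, 5, np.float64(-0.0), 0], [0, 0, 5, np.float64(-0.0), 0], [0, 0, 5, np.float64(-0.0), 0]]
```

Emit:
servo_tool(increments=[[0, 0, 4, -0.2, 0], [0, 0, 4, 0, 0], [0, 0, 4, 0, 0], [0, 0, 3, 0, 0], [0, 0, 0, 0, 0]])

```text
t: 11.3
tool_pos: [0.4852, 0.0117, 0.1103]
tool_rot: [-3.136, 0.163, -0.0]
contact_force: [1.3, 3.5, 5.0]
opening: -0.0002
grip_force: 2.6
```

```bash
python3 -c "
from plan import *
step([0]*6,4.8)"
```

```text
t 11.45 tip [ 0.8  7.9 -9.8] F [-0.21  3.17  4.45] lid y -0.0144 v 0.002 rx -3.136
s -0.0110 v 0.002 b 0.0008
y 7.9 z -9.8 F0 4.45 C -2.3 mm
0.125 y 8 z -10.4 F 4.53..4.89 b 0.0013 s -0.011 v 0.004
0.250 y 8 z -10.4 F 4.81..4.81 b 0.0014 s -0.010 v 0.005
0.375 y 8 z -10.4 F 4.81..4.81 b 0.0015 s -0.009 v 0.006
0.500 y 8 z -10.4 F 4.81..4.81 b 0.0016 s -0.009 v 0.007
0.625 y 8 z -10.4 F 4.81..4.81 b 0.0017 s -0.008 v 0.008
0.750 y 8 z -10.4 F 4.81..4.81 b 0.0018 s -0.007 v 0.009
[[0, 0, 0, np.float64(0.6), 0], [0, 0, 0, np.float64(-0.0), 0], [0, 0, 0, np.float64(-0.0), 0], [0, 0, 0, np.float64(-0.0), 0], [0, 0, 0, np.float64(-0.0), 0], [0, 0, 0, np.float64(-0.0), 0]]
```

Emit:
servo_tool(increments=[[0, 0, -4, 0.3, 0], [0, 0, 0, 0, 0], [0, 0, 0, 0, 0], [0, 0, 0, 0, 0], [0, 0, 0, 0, 0], [0, 0, 0, 0, 0]])

```text
t: 12.2
tool_pos: [0.4856, 0.0143, 0.11]
tool_rot: [3.135, -0.163, 0.0]
contact_force: [-0.8, -1.9, 5.4]
opening: 0.0002
grip_force: 2.7
```

```bash
python3 -c "
from plan import *
step([0]*6,4.8)"
```

```text
t 12.35 tip [  0.9  10.4 -10. ] F [-1.12 -2.33  5.06] lid y -0.0054 v 0.020 rx 3.135
s -0.0022 v 0.020 b 0.0031
y 10.4 z -10.0 F0 5.06 C -1.5 mm
0.125 y 10 z -9.6 F 4.77..5.01 b 0.0035 s 0.000 v 0.022
0.250 y 10 z -9.6 F 4.81..4.82 b 0.0037 s 0.003 v 0.023
0.375 y 10 z -9.6 F 4.81..4.81 b 0.0040 s 0.006 v 0.025
0.500 y 10 z -9.6 F 4.81..4.81 b 0.0044 s 0.009 v 0.027
0.625 y 10 z -9.6 F 4.81..4.81 b 0.0047 s 0.013 v 0.029
0.750 y 10 z -9.6 F 4.80..4.81 b 0.0052 s 0.017 v 0.031
[[0, 0, 0, np.float64(-0.4), 0], [0, 0, 0, np.float64(-0.0), 0], [0, 0, 0, np.float64(-0.0), 0], [0, 0, 0, np.float64(-0.0), 0], [0, 0, 0, np.float64(-0.0), 0], [0, 0, 0, np.float64(-0.0), 0]]
```

Emit:
servo_tool(increments=[[0, 0, 6, 0, 0], [0, 0, 4, 0, 0], [0, 0, 0, 0, 0], [0, 0, 0, 0, 0], [0, 0, 0, 0, 0], [0, 0, 0, 0, 0]])

```text
t: 13.1
tool_pos: [0.4846, 0.0056, 0.1099]
tool_rot: [-3.137, 0.163, -0.0]
contact_force: [-0.4, 2.6, 5.3]
opening: -0.0002
grip_force: 2.7
```

```bash
python3 -c "
from plan import *
step([0]*6,4.8)"
```

```text
t 13.25 tip [  0.8   1.7 -10.1] F [-0.68  2.39  5.04] lid y 0.0021 v 0.004 rx -3.137
s 0.0055 v 0.004 b 0.0009
y 1.7 z -10.1 F0 5.04 C -1.7 mm
0.125 y 2 z -9.7 F 4.75..4.99 b 0.0013 s 0.006 v 0.005
0.250 y 2 z -9.7 F 4.80..4.80 b 0.0013 s 0.007 v 0.006
0.375 y 2 z -9.7 F 4.80..4.80 b 0.0014 s 0.008 v 0.007
0.500 y 2 z -9.7 F 4.80..4.80 b 0.0015 s 0.009 v 0.008
0.625 y 2 z -9.7 F 4.80..4.80 b 0.0016 s 0.010 v 0.009
0.750 y 2 z -9.7 F 4.80..4.80 b 0.0017 s 0.011 v 0.010
[[0, 0, 0, np.float64(-0.4), 0], [0, 0, 0, np.float64(-0.0), 0], [0, 0, 0, np.float64(-0.0), 0], [0, 0, 0, np.float64(-0.0), 0], [0, 0, 0, np.float64(-0.0), 0], [0, 0, 0, np.float64(-0.0), 0]]
```

Emit:
servo_tool(increments=[[0, 0, 0, 0, 0], [0, 0, 0, 0, 0], [0, 0, 0, 0, 0], [0, 0, 0, 0, 0], [0, 0, 0, 0, 0], [0, 0, 0, 0, 0], [0, 0, 0, 0, 0], [0, 0, 0, 0, 0]])

```text
t: 14.25
tool_pos: [0.4846, 0.0056, 0.1099]
tool_rot: [-3.137, 0.163, -0.0]
contact_force: [-0.5, 2.4, 5.6]
opening: 0.0001
grip_force: 2.7
```

```bash
python3 -c "
from plan import *
step([10,10,10,10,0,0,0,0,0,0],4.8)"
```

```text
t 14.40 tip [  0.8   1.7 -10.1] F [0.08 2.27 5.49] lid y 0.0005 v -0.000 rx -3.137
s 0.0040 v -0.000 b 0.0007
y 1.7 z -10.1 F0 5.49 C -0.9 mm
0.125 y 12 z -9.1 F 4.70..5.36 b 0.0019 s 0.004 v 0.001
0.250 y 22 z -9.4 F 4.85..4.87 b 0.0047 s 0.004 v 0.005
0.375 y 32 z -9.8 F 4.83..4.88 b 0.0084 s 0.005 v 0.012
0.500 y 42 z -10.4 F 4.83..4.86 b 0.0122 s 0.007 v 0.022
0.625 y 42 z -10.5 F 4.83..4.84 b 0.0151 s 0.011 v 0.036
0.750 y 42 z -10.5 F 4.80..4.82 b 0.0161 s 0.016 v 0.050
0.875 y 42 z -10.5 F 4.79..4.80 b 0.0165 s 0.023 v 0.063
1.000 y 42 z -10.6 F 4.81..4.85 b 0.0172 s 0.032 v 0.075
1.125 y 42 z -10.6 F 4.81..4.83 b 0.0183 s 0.042 v 0.086
1.250 y 42 z -10.7 F 4.82..4.85 b 0.0195 s 0.054 v 0.098
[[0, 0, -10, np.float64(-1.0), 0], [0, 0, -10, np.float64(0.3), 0], [0, 0, -10, np.float64(0.4), 0], [0, 0, -10, np.float64(0.6), 0], [0, 0, 0, np.float64(0.1), 0], [0, 0, 0, np.float64(-0.0), 0], [0, 0, 0, np.float64(-0.0), 0], [0, 0, 0, np.float64(0.1), 0], [0, 0, 0, np.float64(-0.0), 0], [0, 0, 0, np.float64(0.1), 0]]
```

Emit:
servo_tool(increments=[[0, 0, -10, -0.4, 0], [0, 0, -10, 0.3, 0], [0, 0, -10, 0.4, 0], [0, 0, 0, 0.1, 0], [0, 0, 0, 0, 0], [0, 0, 0, 0, 0], [0, 0, 0, 0.1, 0], [0, 0, 0, 0, 0]])

```text
t: 15.4
tool_pos: [0.4878, 0.0349, 0.1095]
tool_rot: [3.137, -0.163, 0.001]
contact_force: [0.5, -0.1, 4.7]
opening: -0.0001
grip_force: 2.7
```

```bash
python3 -c "
from plan import *
step([0,0,-5,-5,-5,-5,-5,-5,0,0],4.8)"
```

```text
t 15.55 tip [  1.   31.1 -10.5] F [0.85 0.34 5.82] lid y 0.0309 v 0.055 rx 3.137
s 0.0328 v 0.055 b 0.0166
y 31.1 z -10.5 F0 5.82 C 0.2 mm
0.125 y 31 z -8.8 F 4.61..5.60 b 0.0162 s 0.040 v 0.067
0.250 y 31 z -8.8 F 4.81..4.82 b 0.0157 s 0.050 v 0.078
0.375 y 26 z -8.6 F 4.82..4.82 b 0.0161 s 0.060 v 0.087
0.500 y 21 z -8.4 F 4.82..4.82 b 0.0161 s 0.071 v 0.095
0.625 y 16 z -8.2 F 4.81..4.82 b 0.0157 s 0.084 v 0.102
0.750 y 11 z -8.0 F 4.77..4.81 b 0.0153 s 0.097 v 0.108
0.875 y 6 z -7.9 F 4.79..4.80 b 0.0152 s 0.111 v 0.113
1.000 y 1 z -7.8 F 4.79..4.80 b 0.0151 s 0.125 v 0.117
1.125 y 1 z -7.8 F 4.79..4.79 b 0.0155 s 0.140 v 0.121
1.250 y 1 z -7.8 F 4.79..4.79 b 0.0169 s 0.155 v 0.125
[[0, 0, 0, np.float64(-1.7), 0], [0, 0, 0, np.float64(-0.0), 0], [0, 0, 5, np.float64(-0.2), 0], [0, 0, 5, np.float64(-0.2), 0], [0, 0, 5, np.float64(-0.2), 0], [0, 0, 5, np.float64(-0.2), 0], [0, 0, 5, np.float64(-0.1), 0], [0, 0, 5, np.float64(-0.1), 0], [0, 0, 0, np.float64(-0.0), 0], [0, 0, 0, np.float64(-0.0), 0]]
```

Emit:
servo_tool(increments=[[0, 0, 0, -0.5, 0], [0, 0, 0, 0, 0], [0, 0, 0, 0, 0], [0, 0, 5, -0.1, 0], [0, 0, 5, -0.1, 0], [0, 0, 5, -0.1, 0]])

```text
t: 16.3
tool_pos: [0.4861, 0.0207, 0.1102]
tool_rot: [-3.136, 0.162, -0.0]
contact_force: [0.0, 4.2, 5.1]
opening: -0.0002
grip_force: 2.6
```

```bash
python3 -c "
from plan import *
step([-5,-5,-5,0,0,0,0,0,0,0],4.8)"
```

```text
t 16.45 tip [ 0.7 16.4 -9.9] F [0.75 2.5  5.27] lid y 0.0974 v 0.077 rx -3.137
s 0.0992 v 0.077 b 0.0177
y 16.4 z -9.9 F0 5.27 C -0.6 mm
0.125 y 11 z -8.9 F 4.67..5.17 b 0.0175 s 0.110 v 0.089
0.250 y 6 z -8.8 F 4.77..4.79 b 0.0168 s 0.121 v 0.098
0.375 y 1 z -8.7 F 4.79..4.79 b 0.0164 s 0.134 v 0.106
0.500 y 1 z -8.7 F 4.79..4.79 b 0.0166 s 0.148 v 0.112
0.625 y 1 z -8.7 F 4.79..4.79 b 0.0179 s 0.162 v 0.119
0.750 y 1 z -8.7 F 4.79..4.79 b 0.0198 s 0.178 v 0.127
0.875 y 1 z -8.7 F 4.79..4.79 b 0.0217 s 0.194 v 0.136
1.000 y 1 z -8.7 F 4.79..4.79 b 0.0236 s 0.212 v 0.146
1.125 y 1 z -8.7 F 4.78..4.79 b 0.0256 s 0.220 v 0.000
1.250 y 1 z -8.7 F 4.78..4.78 b 0.0266 s 0.220 v 0.000
[[0, 0, 5, np.float64(-1.0), 0], [0, 0, 5, np.float64(-0.1), 0], [0, 0, 5, np.float64(-0.1), 0], [0, 0, 0, np.float64(-0.0), 0], [0, 0, 0, np.float64(-0.0), 0], [0, 0, 0, np.float64(-0.0), 0], [0, 0, 0, np.float64(-0.0), 0], [0, 0, 0, np.float64(-0.0), 0], [0, 0, 0, np.float64(-0.0), 0], [0, 0, 0, np.float64(-0.0), 0]]
```

Comfortably slow. I'll let it coast to the stop.

Emit:
servo_tool(increments=[[0, 0, 5, -0.3, 0], [0, 0, 5, -0.1, 0], [0, 0, 0, 0, 0], [0, 0, 0, 0, 0], [0, 0, 0, 0, 0], [0, 0, 0, 0, 0], [0, 0, 0, 0, 0], [0, 0, 0, 0, 0], [0, 0, 0, 0, 0], [0, 0, 0, 0, 0]])

```text
t: 17.7
tool_pos: [0.4849, 0.0103, 0.1105]
tool_rot: [3.137, -0.163, -0.0]
contact_force: [-1.2, 1.5, 5.6]
opening: -0.0003
grip_force: 2.5
```

```bash
python3 -c "
from plan import *
step([15,20,20,25,25,25,25,20,10],4.8)"
```

```text
t 17.85 tip [ 0.7  6.5 -9.5] F [-1.43  1.7   4.41] lid y 0.2191 v 0.011 rx -3.137
s 0.2199 v 0.011 b 0.0279
y 6.5 z -9.5 F0 4.41 C -2.0 mm
0.125 y 21 z -10.9 F 4.52..4.93 b 0.0292 s 0.220 v 0.000
0.250 y 41 z -12.5 F 4.92..4.99 b 0.0341 s 0.220 v 0.000
0.375 y 61 z -14.7 F 4.95..5.05 b 0.0414 s 0.220 v 0.000
0.500 y 86 z -18.5 F 5.07..5.16 b 0.0497 s 0.220 v 0.000
0.625 y 111 z -23.3 F 5.07..5.22 b 0.0591 s 0.220 v 0.000
0.750 y 136 z -29.2 F 5.07..5.23 b 0.0686 s 0.220 v 0.000
0.875 y 161 z -36.2 F 5.08..5.23 b 0.0779 s 0.220 v 0.000
1.000 y 181 z -42.5 F 4.97..5.14 b 0.0860 s 0.220 v 0.000
1.125 y 191 z -46.0 F 4.89..4.96 b 0.0909 s 0.220 v 0.000
[[0, 0, -15, np.float64(1.4), 0], [0, 0, -20, np.float64(1.6), 0], [0, 0, -20, np.float64(2.2), 0], [0, 0, -25, np.float64(3.8), 0], [0, 0, -25, np.float64(4.8), 0], [0, 0, -25, np.float64(5.9), 0], [0, 0, -25, np.float64(7.0), 0], [0, 0, -20, np.float64(6.3), 0], [0, 0, -10, np.float64(3.5), 0]]
```

Emit:
servo_tool(increments=[[0, 0, -15, 0.8, 0], [0, 0, -15, 1.1, 0], [0, 0, -15, 1.5, 0], [0, 0, -15, 1.8, 0], [0, 0, -15, 2.2, 0], [0, 0, 0, 0, 0]])

```text
t: 18.6
tool_pos: [0.4936, 0.0853, 0.1035]
tool_rot: [3.137, -0.161, 0.003]
contact_force: [0.1, 1.4, 5.7]
opening: -0.0
grip_force: 2.9
```

```bash
python3 -c "
from plan import *
step([18,18,18,18,18,15],4.3)"
```

```text
t 18.75 tip [  1.6  81.8 -16.3] F [-0.07  2.38  5.29] lid y 0.2218 v -0.000 rx -3.137
s 0.2197 v -0.000 b 0.0570
y 81.8 z -16.3 F0 5.29 C 0.5 mm
0.125 y 100 z -17.3 F 4.11..5.10 b 0.0563 s 0.220 v 0.000
0.250 y 118 z -20.9 F 4.43..4.57 b 0.0584 s 0.220 v 0.000
0.375 y 136 z -25.1 F 4.51..4.62 b 0.0646 s 0.220 v 0.000
0.500 y 154 z -29.8 F 4.47..4.57 b 0.0710 s 0.220 v 0.000
0.625 y 172 z -35.0 F 4.46..4.54 b 0.0766 s 0.220 v 0.000
0.750 y 187 z -39.8 F 4.44..4.51 b 0.0818 s 0.220 v 0.000
[[0, 0, -18, np.float64(1.0), 0], [0, 0, -18, np.float64(3.6), 0], [0, 0, -18, np.float64(4.2), 0], [0, 0, -18, np.float64(4.7), 0], [0, 0, -18, np.float64(5.2), 0], [0, 0, -15, np.float64(4.8), 0]]
```

Emit:
servo_tool(increments=[[0, 0, -18, 1.6, 0], [0, 0, -18, 3.6, 0], [0, 0, -18, 4.2, 0], [0, 0, -18, 4.7, 0], [0, 0, -18, 5.2, 0], [0, 0, -18, 5.2, 0], [0, 0, 0, 0, 0], [0, 0, 0, 0, 0], [0, 0, 0, 0, 0]])

```text
t: 19.88
tool_pos: [0.5044, 0.193, 0.0792]
tool_rot: [-3.135, 0.164, -0.002]
contact_force: [0.2, 6.1, 4.2]
opening: -0.0
grip_force: 2.7
```

```bash
python3 -c "
from plan import *
step([0],4.3)"
```

```text
t 20.02 tip [  1.3 190.1 -40.7] F [0.93 6.14 4.44] lid y 0.2238 v 0.001 rx -3.135
s 0.2189 v 0.001 b 0.0866
y 190.1 z -40.7 F0 4.44 C 1.2 mm
0.125 y 190 z -40.1 F 4.18..4.36 b 0.0848 s 0.220 v 0.000
[[0, 0, 0, np.float64(-0.6), 0]]
```

Emit:
servo_tool(increments=[[0, 0, -2, 0, 0], [0, 0, 0, 0, 0], [0, 0, 0, 0, 0], [0, 0, 0, 0, 0], [0, 0, 0, 0, 0]])

```text
t: 20.65
tool_pos: [0.5043, 0.1941, 0.0787]
tool_rot: [3.137, -0.163, 0.0]
contact_force: [1.8, -1.8, 4.6]
opening: 0.0002
grip_force: 2.1
```

```bash
python3 -c "
from plan import *
look(2)"
```

```text
t 20.75 tip [  0.9 191.3 -41.4] F [ 1.24 -1.16  4.9 ] lid y 0.2236 v 0.001 rx 3.137
```

Pressed about 5 N at the left end. Now I'll lift slowly straight up.

Emit:
servo_tool(increments=[[0, 0, 0, -4, 0], [0, 0, 0, -5, 0], [0, 0, 0, -5, 0], [0, 0, 0, -6, 0], [0, 0, 0, -8, 0], [0, 0, 0, -15, 0], [0, 0, 0, -25, 0], [0, 0, 0, -30, 0], [0, 0, 0, -30, 0], [0, 0, 0, 0, 0], [0, 0, 0, 0, 0], [0, 0, 0, 0, 0]])

```text
t: 22.25
tool_pos: [0.5032, 0.1941, 0.2049]
tool_rot: [3.137, -0.163, -0.005]
contact_force: [0.1, -0.2, -0.2]
opening: 0.0002
grip_force: 0.0
```

```bash
python3 -c "
from plan import *
look(3)
cv2.imwrite('pics/s2.png',get_image('scene')[:,:,::-1])"
```

```text
t 22.40 tip [  0.4 191.2  85.4] F [-0.    0.66 -0.32] lid y 0.2194 v -0.000 rx 3.137
```

View pics/s2.png

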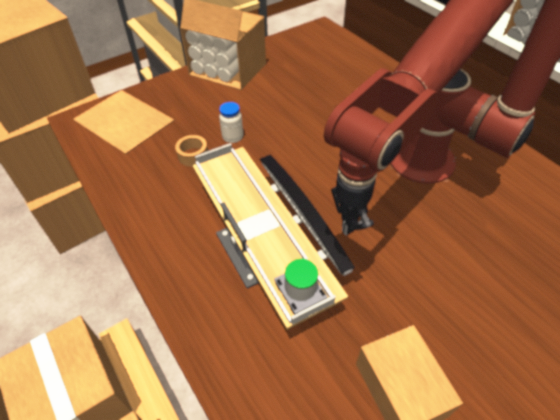

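The picture shows the trolley, with its lid at (301,273), at the left stop. The gripper is clear of the rail and the bystanders have not moved.

```bash
python3 -c "
from station import *
print(finish_job())"
```

```text
the job is handed in; nothing more can be done
None
```

The trolley went from the right stop to the gate, held there over 2 s, and now rests at the left stop with the fingers clear of the rail; the job is handed in at about 22 s of the 61 s, and no verdict was shown.

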